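# Dial open the instrument case's padlock and hold it up

## Robot

A 6-joint arm with a two-finger parallel gripper is mounted at the origin on the work surface. World frame = base frame: x ahead of the robot, y to its left, z up, the work surface at z = 0. Lengths are in mm, angles in rad, forces in N, time in s.
With the tool pointing down it reaches from about 300 to 775 mm from the base axis. Payload 14.6 kg.
Tool frame: the origin (TCP) lies between the finger pads; the fingertips stand 8 mm ahead of it and the grasp point (between the pads) lies 11 mm behind it; x points along the fingers, y is the direction in which the jaws open and shut, and the axes are right-handed (so a half turn about x gives the same grasp; the last joint's range is limited). The gripper opens to 94 mm and grips with 3 to 60 N. Pads are 16 mm wide; open, the fingers measure 119 mm over their backs; the gripper's body (75 mm by 177 mm) begins 78 mm behind the grasp point.
Start: joints at [-1.169, 0.3, 1.521, -0, 1.321, -0.067], TCP at [248.491, -490.654, 193.046] pointing down, gripper open.
Joint ranges: [-3.03, 3.03], [-0.79, 2.21], [0.23, 2.52], [-1.04, 4.18], [0, 3.07], [-2.55, 2.55]. Speed limits (rad/s): [2.22, 2.22, 2.57, 3.14, 3.14, 3.14].

## Interface

Orientations are given as [roll, pitch, yaw] about the fixed x, y, z axes, in that order (R = Rz(yaw) Ry(pitch) Rx(roll)).
In Python, from cell import telemetry, camera, calibration, order gives the robot as it stands.
- The arm moves only by the shell command python3 -m handwheel 'ROWS' [FORCE]. ROWS is JSON, a list of rows, each a list of 7 numbers: the turn, a rotation vector about the tool's x, y, z as a fraction of full scale, then the shift along the tool's x, y, z as a fraction of full scale, then the opening, from 0 (shut) to 1 (fully open). A call has 1 to 12 rows; each row is the pose to reach, as a shift and turn from the pose measured when the call began, along the tool's axes at that moment, turning the shorter way round; what a row does not reach only later rows make up. Full scale, the value 1, is 300 mm for a shift and pi rad for a turn. A row lasts 1/8 s, in which the tool goes at most 62.5 mm and 10.7 degrees, less where a joint would pass 70% of its speed; a pose out of reach is approached as far as the arm can. A call with a number of a shift or a turn outside -1 to 1 is refused whole. A call with a gripper value outside its range is refused whole. The fingers move at their own pace and stop on an object; FORCE is the grip in N (left out, the last holds). Time passes only in rows, so rows that repeat a pose let the fingers close. It gives the time, the measured TCP pose, the force and the opening at its end, in the units of the state.
- telemetry.read_state(): the state, without advancing time (a new reading comes with each control period).
- camera(name): name is "scene" or "side" or "wrist"; returns the picture (420x560x3 uint8, red, green, blue); there is no depth.
- calibration(name): a dict with "fov_y" (degrees; the focal length in pixels is half the picture's height over the tangent of half this angle, whatever the lens; pixels are square), "cx", "cy" (the principal point, pixels), "k1" (the pictures are not rectified: a ray, as slopes to the right and down, at radius r is drawn at 1 + k1 r^2 times it, then the intrinsics apply), "position" and "attitude" of the camera in the world. Camera axes: x right, y down, z forward; pixel columns grow to the right and rows downward; lengths in mm; the calibration is good to about 2 mm. A picture is of the moment at which its call begins: read the wrist's pose just before it. calibration takes no time and is no camera call; for the wrist camera it gives the pose at the moment of the call.
- order.sign_off(): hands the job in, once; it reports no verdict.
The state is a dict: "clock": time; "joints": joint angles; "qd": joint speeds; "effort": joint torques, N m; "eef_pos": TCP position; "eef_rot": TCP orientation; "wrist_force": force on the tool from outside, world axes, zero at the start; "moment": the same for the moment, N m; "finger_gap": finger opening in mm.
Only numpy, scipy, OpenCV 4.12 (cv2) and the standard library are available. Lean on these libraries where they do the work, as an engineer would, in place of code of your own. Each camera call takes 0.05 s, during which the arm holds its last target.

## Task

Take the combination padlock off the staple on the instrument case's lid. Taking the shackle's end of the lock as twelve o'clock, turn the dial clockwise to two o'clock (stop on that click), then back anticlockwise to eleven o'clock; then draw the lock's body back, without forcing it, so that the shackle slides fully out, slip its free leg out of the staple and lift the lock off. Finish while still holding the opened lock in the gripper, level and dial up, about 10 cm above the lid, and leave the other things as they are.

Things in the scene. Friction and masses are not known exactly. Their poses are not given: they have to be found in the camera images.
- case: Grey hard-plastic instrument case on the counter, closed and fixed: 300 x 420 x 90 mm (x, y, z). Origin at the centre of its underside, z up; its lid is a flat level face 90 mm above the origin. Its x axis points away from the robot, across the lid.
- staple (a point): Steel staple standing up through the lid, an upright arch of 5 mm round wire in the case's y-z plane: legs 21 mm apart between centres, 26 mm high, 16 mm clear inside. The point is the arch's middle, 12 mm above the lid, on the case's x-z plane; axes as the case's. The lock's free leg passes through the arch along the case's x, with about 4 mm play either side and 6 mm above.
- lock_mid (a point): Centre of the padlock's metal body, half-way up, on the dial's axis. Loose, about 0.4 kg, lying flat on the lid, dial up; body 54 x 50 x 24 mm (x, y, z). Its x axis points to the shackle (twelve o'clock), z up through the dial. Shackle: a 7 mm bar at mid height, legs at y = +17 mm (free leg, held by the lock only when locked) and -17 mm (captive leg), bow reaching 37 mm past the body's end.
- toe (a point): Tip of the shackle's free leg, on the leg's axis; it moves with the shackle, axes as the lock's. Locked, it sits 7 mm inside the body (x = +20 mm from the lock's centre); drawn out, at x = +40 mm, 13 mm clear of the body's end at x = +27 mm. The lock lifts off when the staple stands in the middle of that gap (x = +33 mm).
- knob_mid (a point): Centre of the black knurled dial knob on top of the lock, 26 mm across; graspable from its flange (38 mm across, 4 mm thick, on the body) to its top at 19 mm above the body. The point is on its axis 11 mm above the lock's upper face; x points along the white pointer line, z up.
- dial (a joint): Dial angle, rad: 0 = pointer at twelve (to the shackle), growing clockwise from above, 0.524 an hour; two o'clock 1.047, eleven -0.524. Starts between nine and twelve; stops at +-2.8. Clicks home at each hour (0.04 N m). Two gated wheels inside: the shackle is free only at eleven (+-0.2) after the dial came back from a furthest turn to two (+-0.2). If past two, turn back to eight and start again.
- shackle (a joint): How far the shackle is drawn out of the body, m: 0 locked (under 1 mm play), 0.020 fully out. Drawn by pulling the body along its own -x while the bow catches on the staple's leg (after 8 to 16 mm of slack); needs about 2 N plus the lock's rubbing on the lid, and stays where it is left.
- cup: Bystander: steel sample cup with brass cover, 66 mm across, 98 mm high, upright on the counter on the case's +y side. Origin at the centre of its underside.
- soap: Bystander: green translucent washing-up bottle, 60 mm across, 200 mm high, upright on the counter on the case's -y side. Origin at the centre of its underside.
- wrench: Bystander: steel open-ended wrench, 160 mm long, lying on the lid 130 to 160 mm to the +y side of the lid's middle. Origin under its middle, x along it.
Mind the look-alikes: they are no part of the job. Leave any blue look-alike of the part that bears lock_mid alone.

How it is judged:
By the outcome, as a careful person would: the job done as asked, in the order asked, and still so for the second after the job is handed in, while the arm keeps its last pose, push and grip.
It also fails if it takes over 54 s, if anything falls off the work surface, if the arm or the gripper's body presses on something with over 40 N, if the wrist force passes 120 N, or if a joint passes its speed limit or range.

## Working session

There is one attempt and no reset: what is moved stays moved. The work goes in short steps, Python scripts to look and compute and a shell command to move; the robot and the scene stay as the last step left them, time stands still between calls to the robot, and variables do not carry over. Pictures are saved under pics/ and viewed, and the job is handed in when it is done.

```bash
ls; mkdir -p pics
cat > h.py <<'E'
import numpy as np,cv2
from scipy.spatial.transform import Rotation as R
from cell import telemetry,camera,calibration,order
def Rm(a): return R.from_euler('xyz',a).as_matrix()
def f(c,h=420): return h/2/np.tan(np.radians(c['fov_y'])/2)
def ray(c,u,v):
    F=f(c); d=np.array([(u-c['cx'])/F,(v-c['cy'])/F]); s=d.copy()
    for _ in range(30): s=d/(1+c['k1']*(s@s))
    w=Rm(c['attitude'])@np.array([s[0],s[1],1]); return np.array(c['position'],float),w
def plane(c,u,v,z):
    p,w=ray(c,u,v); return p+w*(z-p[2])/w[2]
def proj(c,P):
    q=Rm(c['attitude']).T@(np.array(P,float)-c['position']); s=q[:2]/q[2]; s=s*(1+c['k1']*(s@s))
    return s*f(c)+[c['cx'],c['cy']]
def tri(c1,a,c2,b):
    p,d=ray(c1,*a);q,e=ray(c2,*b)
    t=np.linalg.lstsq(np.c_[d,-e],q-p,rcond=None)[0]
    A=p+d*t[0];B=q+e*t[1]; return (A+B)/2,np.linalg.norm(A-B)
def save(im,n,crop=None,k=1):
    if crop: x0,y0,x1,y1=crop; im=im[y0:y1,x0:x1]
    im=cv2.resize(im,None,fx=k,fy=k,interpolation=cv2.INTER_CUBIC)
    cv2.imwrite('pics/'+n,im[:,:,::-1])
E
python3 - <<'E'
from h import *
import json
s=telemetry.read_state();print(s)
for n in('scene','side','wrist'):
    c=calibration(n);print(n,c);im=camera(n);np.save(n+'0.npy',im);save(im,n+'0.png')
    json.dump({k:(v if np.isscalar(v) else list(map(float,v))) for k,v in c.items()},open(n+'0.json','w'))
E
```

```text
pics
{'clock': 0.0, 'joints': array([-1.16859143e+00,  3.00449857e-01,  1.52161482e+00, -9.37369783e-06,
        1.32067885e+00, -6.65809657e-02]), 'qd': array([-0.00118607,  0.00106031,  0.00106578,  0.00074129,  0.000152  ,
        0.0011229 ]), 'effort': array([-3.44359971e-03, -5.31816852e+01, -3.52738345e+01,  7.07440870e-02,
        2.44933198e-02, -9.54093798e-05]), 'eef_pos': array([ 248.38423779, -490.39888561,  192.48371603]), 'eef_rot': array([-1.62948833,  1.56964542,  1.98089251]), 'wrist_force': array([1.28072931, 0.70678756, 0.02343339]), 'moment': array([-0.06304048,  0.02956204, -0.00549013]), 'finger_gap': 93.75240256467778}
scene {'fov_y': 47.338930163745246, 'cx': 280.37372599963106, 'cy': 202.47418031905866, 'k1': 0.038850504187571445, 'position': array([1018.85991716, -455.24899725, 1066.94367286]), 'attitude': array([-2.5427967 , -0.00358752,  0.67714442])}
side {'fov_y': 54.205249277533014, 'cx': 283.75123102953233, 'cy': 207.52575422165734, 'k1': 0.037691294425520314, 'position': array([505.61604987, 839.52592953, 711.05649075]), 'attitude': array([-2.21252861,  0.02010521, -3.02419843])}
wrist {'fov_y': 70.17135582902053, 'cx': 280.6765403687748, 'cy': 209.39135695539485, 'k1': -0.05007924910254262, 'position': array([ 321.2080711 , -454.28514098,  384.91175746]), 'attitude': array([ 2.85621872e+00,  1.42532137e-03, -1.10241749e+00])}
```

View pics/scene0.png

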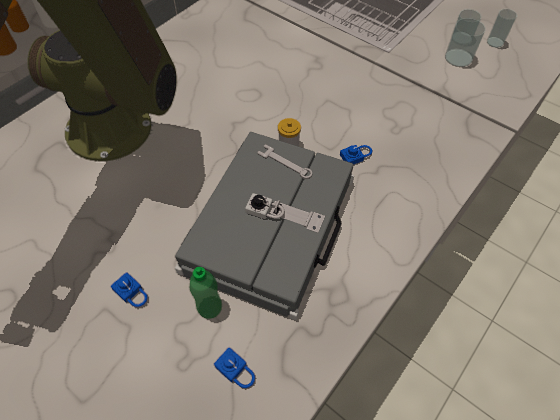

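View pics/side0.png

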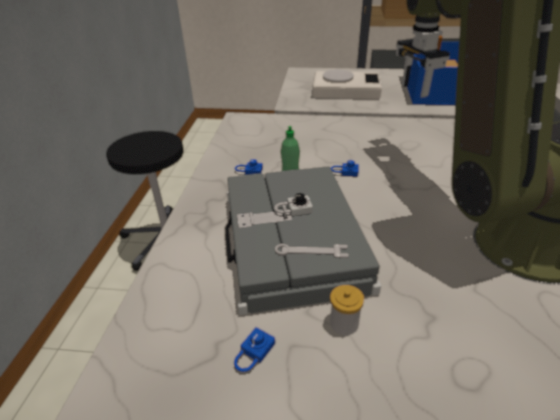

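View pics/wrist0.png

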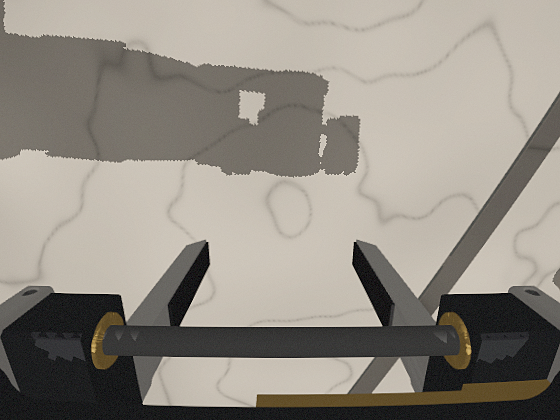

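The padlock candidates in the scene view are the silver lock with a black knob on the lid at (262,205), and blue look-alikes on the counter at (128,288), (233,366) and (354,154). The silver one fits the description, so I'm checking it in a close crop.

Run:
```python
from h import *
import json
a=np.load('scene0.npy');b=np.load('side0.npy')
save(a,'sc_crop.png',(230,180,340,245),7); save(b,'si_crop.png',(225,180,325,240),8)
c=json.load(open('scene0.json'));d=json.load(open('side0.json'))
print(tri(c,(258,201),d,(300,198)))
for uv in [(180,265),(296,307),(352,163),(250,134)]: print(plane(c,*uv,90))
```

```text
(array([574.10552753,  18.06852345, 124.05205321]), np.float64(0.0795353347616406))
[ 534.63267563 -209.398004     90.        ]
[ 800.08744085 -124.02409799   90.        ]
[671.26930221 281.5708421   90.        ]
[397.46094667 190.84970874  90.        ]
```

View pics/sc_crop.png

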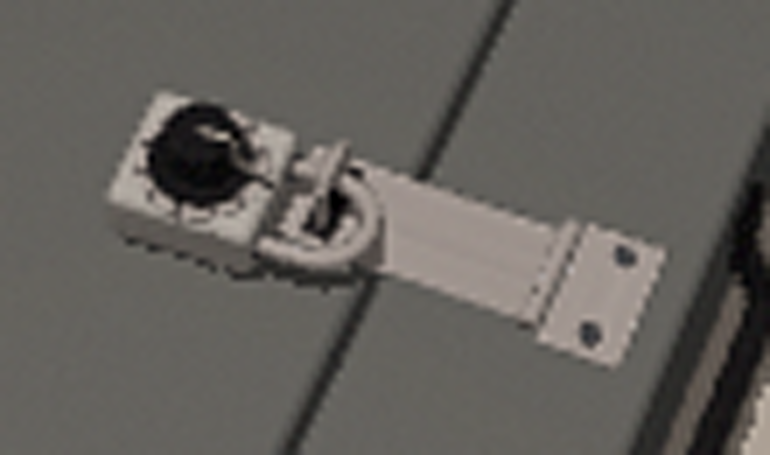

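View pics/si_crop.png

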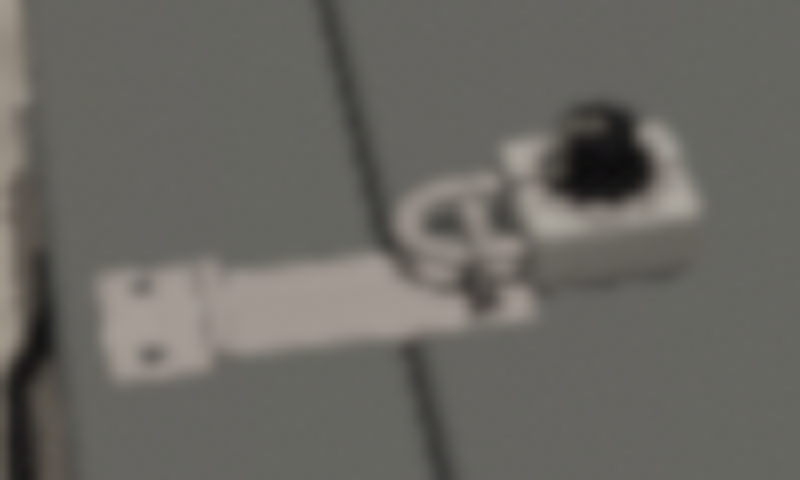

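The silver lock with the black knob is the right one: knob at scene (258,201), triangulated z about 124 mm against 125 expected. Next I'll work out a hover for a closer wrist look.

```bash
cat >> h.py <<'E'
def target(P,yaw,s=None):
    """row numbers (turn,shift) to bring TCP to P, tool x down, tool y (jaws) at world yaw"""
    s=s or telemetry.read_state(); R0=Rm(s['eef_rot'])
    y=np.array([np.cos(yaw),np.sin(yaw),0]); x=np.array([0,0,-1.]); T=np.c_[x,y,np.cross(x,y)]
    rv=R.from_matrix(R0.T@T).as_rotvec()/np.pi; sh=R0.T@(np.array(P)-s['eef_pos'])/300
    return np.round(np.r_[rv,sh],4)
def jaw(s=None):
    s=s or telemetry.read_state(); R0=Rm(s['eef_rot']); return np.degrees(np.arctan2(R0[1,1],R0[0,1]))
E
python3 - <<'E'
from h import *
s=telemetry.read_state();R0=Rm(s['eef_rot']);print(R0.round(3),jaw(s))
c=calibration('wrist');Rc=Rm(c['attitude']);print(Rc.round(3));print(R0.T@(c['position']-s['eef_pos']),(R0.T@Rc).round(3))
for y in (-72,108,18): print(y,target([574,18,270],np.radians(y),s))
E
```

```text
[[-0.     0.452 -0.892]
 [ 0.001 -0.892 -0.452]
 [-1.    -0.001 -0.   ]] -63.143478469576
[[ 0.451 -0.856 -0.252]
 [-0.892 -0.433 -0.126]
 [-0.001  0.282 -0.96 ]]
[-192.36239953    0.44372046  -81.32655697] [[ 0.    -0.282  0.96 ]
 [ 1.    -0.    -0.   ]
 [ 0.     0.96   0.282]]
-72 [ 4.920e-02  0.000e+00  3.000e-04 -2.569e-01 -1.022e+00 -1.734e+00]
108 [-9.508e-01 -4.000e-04  0.000e+00 -2.569e-01 -1.022e+00 -1.734e+00]
18 [-4.508e-01 -2.000e-04  2.000e-04 -2.569e-01 -1.022e+00 -1.734e+00]
```

```bash
python3 - <<'E'
from h import *
import json
c=json.load(open('scene0.json'))
print(plane(c,200,274,200),plane(c,208,312,0))
E
python3 -m handwheel '[[0,0,0,-0.2,0,0,1],[0,0,0,-0.4,0,0,1],[-0.1,0,0,-0.5,-0.2,-0.3,1],[-0.25,0,0,-0.5,-0.5,-0.87,1],[-0.25,0,0,-0.5,-0.5,-0.87,1],[-0.25,0,0,-0.5,-0.5,-0.87,1],[-0.25,0,0,-0.5,-0.5,-0.87,1],[-0.25,0,0,-0.5,-0.5,-0.87,1]]'
python3 - <<'E'
from h import *
print(telemetry.read_state()['eef_pos'],jaw(),target([574,18,260],np.radians(18)))
E
```

```text
[ 634.23051678 -226.28017134  200.        ] [ 627.94524429 -231.4715062     0.        ]
clock: 1.15
eef_pos: [414.9, -236.4, 342.9]
eef_rot: [-2.791, 1.57, 1.61]
wrist_force: [0.1, -0.2, -0.0]
finger_gap: 94.2
[ 414.86649103 -236.44891782  342.89074336] -17.867634694254377 [-1.993e-01 -3.000e-04  0.000e+00  2.770e-01  2.447e-01 -9.698e-01]
```

```bash
python3 -m handwheel '[[-0.1,0,0,0,0.12,-0.5,1],[-0.2,0,0,0.1,0.245,-0.97,1],[-0.2,0,0,0.277,0.245,-0.97,1],[-0.2,0,0,0.277,0.245,-0.97,1],[-0.2,0,0,0.277,0.245,-0.97,1],[-0.2,0,0,0.277,0.245,-0.97,1],[-0.2,0,0,0.277,0.245,-0.97,1],[-0.2,0,0,0.277,0.245,-0.97,1]]'
python3 - <<'E'
from h import *
import pickle
c=calibration('wrist');im=camera('wrist');pickle.dump((c,im),open('w1.pkl','wb'));save(im,'w1.png');print(jaw(),proj(c,[574,18,125]),telemetry.read_state()['joints'].round(2))
E
```

```text
clock: 2.15
eef_pos: [574.0, 16.5, 261.0]
eef_rot: [1.68, 1.569, 0.424]
wrist_force: [0.2, 0.4, -0.3]
finger_gap: 93.7
18.02671979265659 [281.80484684 195.88605667] [-0.04  0.31  1.35  0.    1.48 -0.35]
```

View pics/w1.png

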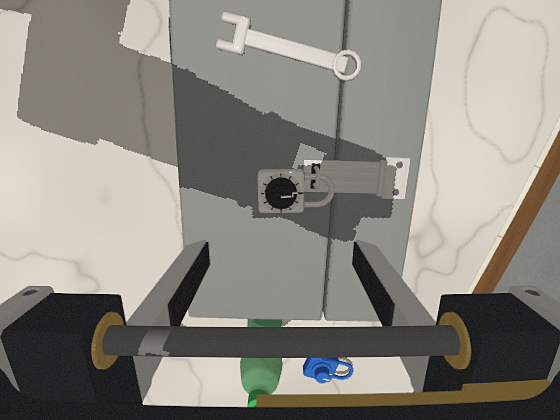

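Run:
```python
from h import *
import pickle
c,im=pickle.load(open('w1.pkl','rb'))
save(cv2.convertScaleAbs(im,alpha=1.5),'w1c.png',(245,140,425,235),4)
```

```text
(no output)
```

View pics/w1c.png

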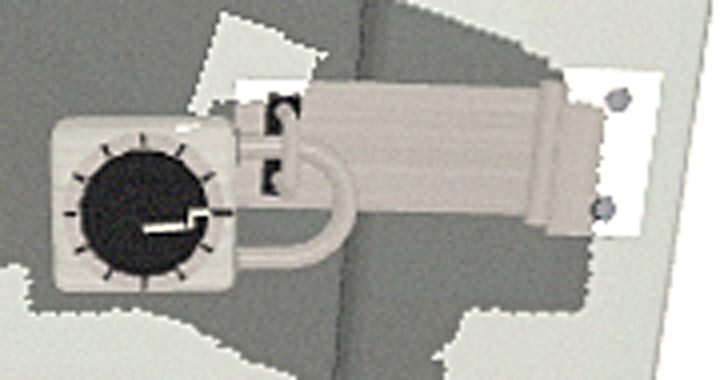

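Wrist view: silver lock with body centre near (281,193), knob pointer almost at twelve, shackle bow to the right, free leg (upper) through the staple near (316,175). I'll measure these.

Run:
```python
from h import *
import pickle
c,im=pickle.load(open('w1.pkl','rb'))
g=lambda x,y,z:plane(c,245+x/4,140+y/4,z).round(1)
print('flange',g(143,208,118),'knobtop',g(145,215,133))
C=[g(52,118,114),g(238,118,114),g(236,292,114),g(52,292,114)];C=np.array(C);print(C,C.mean(0))
print('sizes',np.linalg.norm(C-np.roll(C,-1,0),axis=1)); e=C[1]-C[0];print(np.degrees(np.arctan2(e[1],e[0])));e=C[2]-C[3];print(np.degrees(np.arctan2(e[1],e[0])))
a,b=g(300,82,92),g(540,90,92);print('strap',np.degrees(np.arctan2(*(b-a)[[1,0]])))
a,b=g(300,207,92),g(525,215,92);print('strap',np.degrees(np.arctan2(*(b-a)[[1,0]])))
print('staple legs base',g(282,110,90),g(272,182,90),'top',g(292,115,116),g(287,185,116))
print('bow tip',g(355,208,102),'legs',g(265,150,102),g(265,258,102))
gray=cv2.cvtColor(im,cv2.COLOR_RGB2GRAY)
for (xa,ya),(xb,yb) in [((180,0),(180,240))]: pass
```

```text
flange [572.   20.4 118. ] knobtop [572.  22. 133.]
[[539.5  36.5 114. ]
 [589.9  52.9 114. ]
 [606.4   3.7 114. ]
 [554.5 -13.1 114. ]] [572.575  20.    114.   ]
sizes [53.00113206 51.89306312 54.55135195 51.8185295 ]
18.024723521238485
17.936737210308376
strap 16.27900767635533
strap 16.045797280947628
staple legs base [604.8  56.5  90. ] [609.5  34.5  90. ] top [603.9  58.7 116. ] [609.4  39.2 116. ]
bow tip [633.9  36.7 102. ] legs [602.2  44.9 102. ] [613.3  13.5 102. ]
```

Run:
```python
from h import *
print(target([572.5,20,165],np.radians(18)))
```

```text
[ 1.00e-04 -1.00e-04 -5.00e-04  3.20e-01 -1.70e-03 -1.22e-02]
```

```bash
python3 -m handwheel '[[0,0,0,0.16,0,-0.006,1],[0,0,0,0.32,-0.0017,-0.0122,1],[0,0,0,0.32,-0.0017,-0.0122,1],[0,0,0,0.32,-0.0017,-0.0122,1]]'
python3 - <<'E'
from h import *
import pickle
c=calibration('wrist');im=camera('wrist');pickle.dump((c,im),open('w2.pkl','wb'))
u,v=map(int,proj(c,[585,24,115]));print(u,v)
save(cv2.convertScaleAbs(im,alpha=1.5),'w2.png',(u-70,v-50,u+70,v+50),5.7)
E
```

```text
clock: 2.7
eef_pos: [573.4, 19.4, 167.5]
eef_rot: [1.39, 1.566, 0.133]
wrist_force: [0.7, -0.8, 0.8]
finger_gap: 93.5
295 219
```

View pics/w2.png

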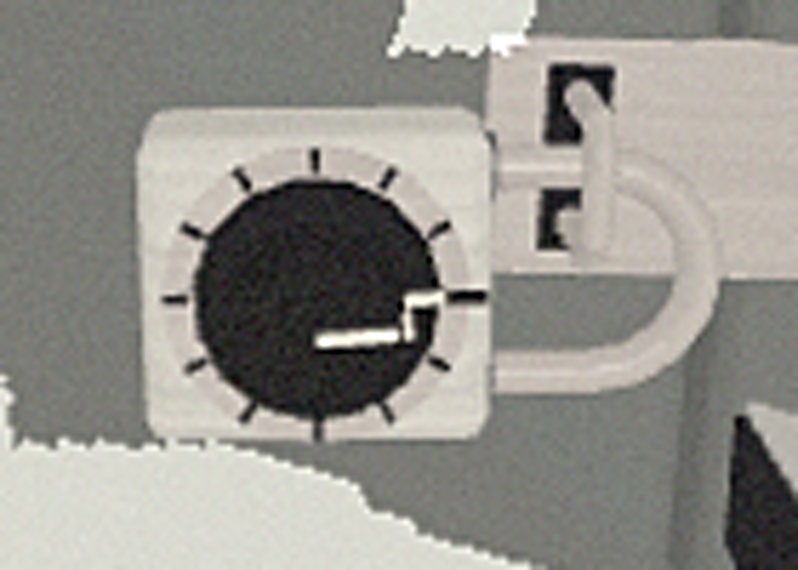

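Run:
```python
from h import *
import pickle
c,im=pickle.load(open('w2.pkl','rb'))
g=lambda x,y,z:plane(c,225+x/5.7,169+y/5.7,z).round(1)
print(g(316,298,118),g(316,342,133));a=g(316,342,133);b=g(408,334,133);print('ptr',np.degrees(np.arctan2(*(b-a)[[1,0]])))
a=g(316,298,118);b=g(440,298,118);print('ptr fl',np.degrees(np.arctan2(*(b-a)[[1,0]])));b=g(485,297,114);a=g(163,299,114);print('12 tick',np.degrees(np.arctan2(*(b-a)[[1,0]])))
s=telemetry.read_state();print(s['eef_pos'],jaw(s),target([572.5,20.2,128],np.radians(18),s))
```

```text
[572.4  19.3 118. ] [572.9  17.9 133. ]
ptr 23.02549200852804
ptr fl 17.850318302216788
12 tick 18.32398231315641
[573.54001981  19.54628824 167.76821417] 17.995087569524113 [-0.      0.0003 -0.0016  0.1325 -0.0033 -0.0033]
```

```bash
python3 -m handwheel '[[0,0,0,0.07,-0.003,-0.003,0.6],[0,0,0,0.132,-0.003,-0.003,0.5],[0,0,0,0.132,-0.003,-0.003,0.5],[0,0,0,0.132,-0.003,-0.003,0.5]]'; python3 -m handwheel '[[0,0,0,0,0,0,0.5]]'
```

```text
clock: 3.25
eef_pos: [573.4, 20.0, 130.0]
eef_rot: [1.317, 1.563, 0.06]
wrist_force: [0.3, 1.1, -0.0]
finger_gap: 57.3
clock: 3.38
eef_pos: [573.9, 20.0, 131.2]
eef_rot: [1.305, 1.561, 0.048]
wrist_force: [0.8, -0.1, -0.1]
finger_gap: 48.5
```

Run:
```python
from h import *
print(target([572.5,20.0,126],np.radians(18)))
```

```text
[-0.      0.0008 -0.0029  0.0174 -0.0046 -0.0014]
```

```bash
python3 -m handwheel '[[0,0.0008,-0.003,0.0174,-0.0046,-0.0014,0.4],[0,0.0008,-0.003,0.0174,-0.0046,-0.0014,0.2],[0,0.0008,-0.003,0.0174,-0.0046,-0.0014,0.1],[0,0.0008,-0.003,0.0174,-0.0046,-0.0014,0.1],[0,0.0008,-0.003,0.0174,-0.0046,-0.0014,0.1]]' 25
python3 - <<'E'
from h import *
s=telemetry.read_state();print(s['eef_pos'],jaw(s),s['wrist_force'],s['moment'],s['joints'])
im=camera('wrist');save(im,'w3.png')
E
```

```text
clock: 4.0
eef_pos: [572.5, 20.0, 126.0]
eef_rot: [-1.637, 1.57, -2.894]
wrist_force: [0.1, 0.2, 0.9]
finger_gap: 9.3
[572.50570799  19.97858421 126.02594269] 17.99104490276802 [0.14367025 0.16239706 0.92826489] [-0.00814433 -0.05791018  0.00901771] [-2.89999114e-02  4.11868213e-01  1.53119082e+00 -1.11982768e-04
  1.19890054e+00 -3.42962164e-01]
```

View pics/w3.png

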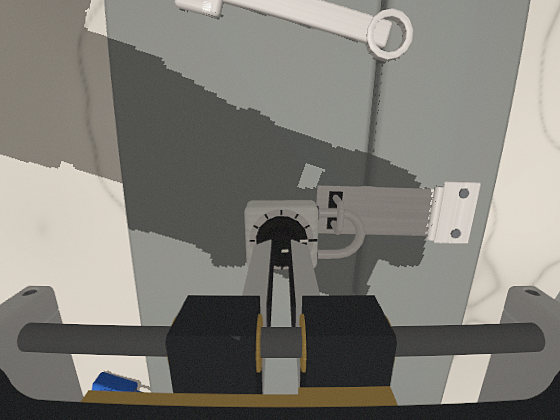

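Run:
```python
from h import *
im=camera('wrist');save(cv2.convertScaleAbs(im,alpha=1.7),'w4.png',(220,180,380,290),5)
c=calibration('wrist')
s=telemetry.read_state()
print(proj(c,[572.5,20,133]),proj(c,[572.5,20,118]),proj(c,s['eef_pos']))
im=camera('side');save(cv2.convertScaleAbs(im,alpha=1.3),'s4.png',(230,130,350,230),6)
im=camera('scene');save(cv2.convertScaleAbs(im,alpha=1.3),'sc4.png',(210,150,330,240),6)
```

```text
[282.05866226 248.43267309] [281.98431808 239.98430307] [282.01023795 244.3204004 ]
```

View pics/w4.png

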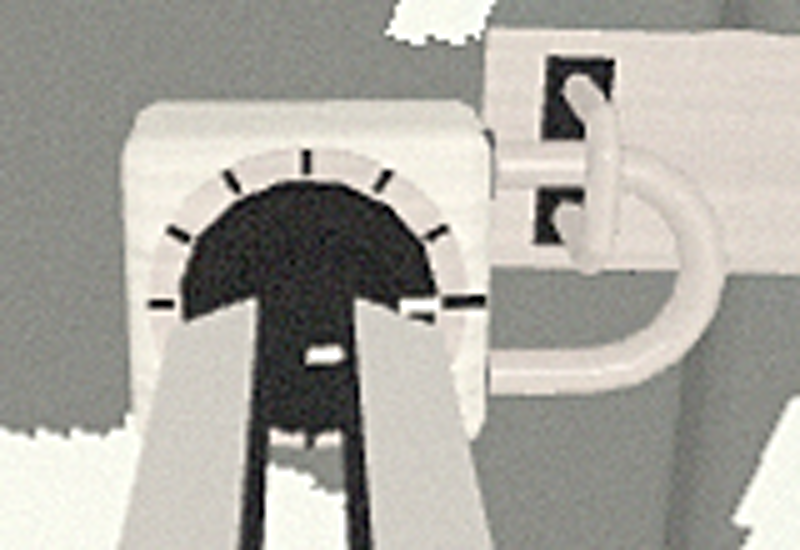

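View pics/s4.png

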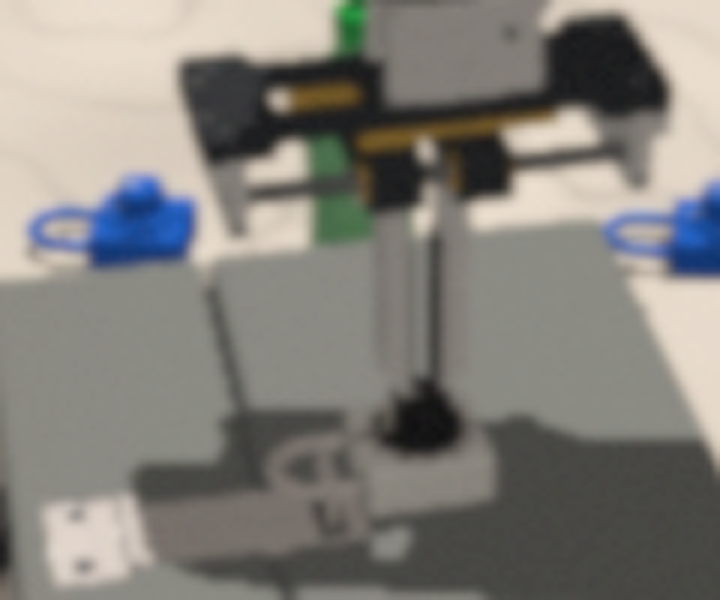

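View pics/sc4.png

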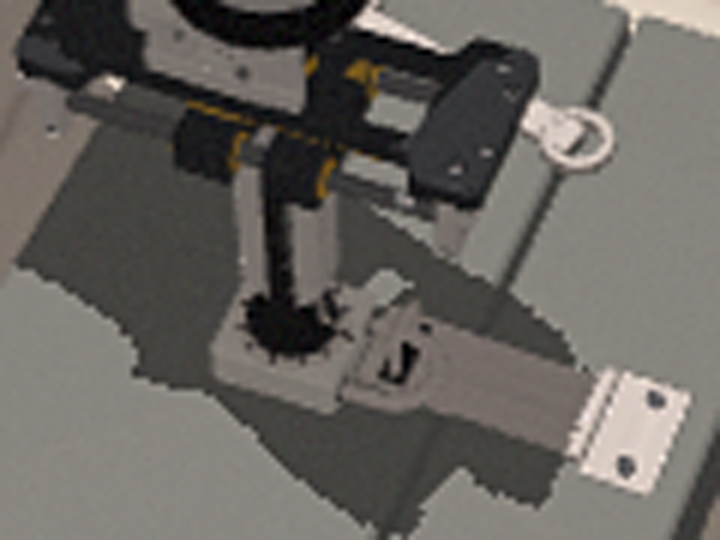

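Run:
```python
from h import *
s=telemetry.read_state();T=np.array(s['eef_pos']);print(T,s['finger_gap'])
for n,(x0,y0,k) in {'side':(230,130,6),'scene':(210,150,6),'wrist':(220,180,5)}.items():
    c=calibration(n)
    for z in (-8,0,11): print(n,z,((proj(c,T+[0,0,z])-[x0,y0])*k).round())
    for z in (114,118,133): print(n,'lock',z,((proj(c,[572.5,20,z])-[x0,y0])*k).round())
    d=np.array([np.cos(np.radians(18)),np.sin(np.radians(18)),0]);e=np.array([-d[1],d[0],0])
    print(n,'tip corners',[((proj(c,T+[0,0,-8]+e*8+d*q)-[x0,y0])*k).round() for q in(-4.7,4.7)])
```

```text
[572.4896026   19.99511425 126.01184093] 9.403332781728732
side -8 [423. 423.]
side 0 [423. 407.]
side 11 [424. 385.]
side lock 114 [423. 431.]
side lock 118 [423. 423.]
side lock 133 [424. 393.]
side tip corners [array([439., 433.]), array([417., 436.])]
scene -8 [288. 309.]
scene 0 [288. 298.]
scene 11 [287. 282.]
scene lock 114 [289. 315.]
scene lock 118 [289. 309.]
scene lock 133 [287. 288.]
scene tip corners [array([285., 291.]), array([307., 297.])]
wrist -8 [310. 300.]
wrist 0 [310. 322.]
wrist 11 [310. 355.]
wrist lock 114 [310. 290.]
wrist lock 118 [310. 300.]
wrist lock 133 [310. 342.]
wrist tip corners [array([277., 248.]), array([343., 248.])]
```

Run:
```python
from h import *
import json
c=json.load(open('wrist0.json'))
R0=Rm([-1.62948833,1.56964542,1.98089251]);T=np.array([248.384,-490.399,192.484])
for q in (-20,-11,0,8):
  for w in (-8,8): print(q,w,[proj(c,T+R0@[q,y,w]).round() for y in(-47,47)])
im=np.load('wrist0.npy');save(im,'w0c.png',(190,220,370,340),4)
```

```text
-20 -8 [array([205., 244.]), array([355., 244.])]
-20 8 [array([207., 267.]), array([353., 267.])]
-11 -8 [array([208., 239.]), array([352., 239.])]
-11 8 [array([210., 261.]), array([350., 261.])]
0 -8 [array([212., 233.]), array([348., 233.])]
0 8 [array([213., 254.]), array([347., 254.])]
8 -8 [array([214., 229.]), array([346., 229.])]
8 8 [array([216., 249.]), array([345., 249.])]
```

View pics/w0c.png

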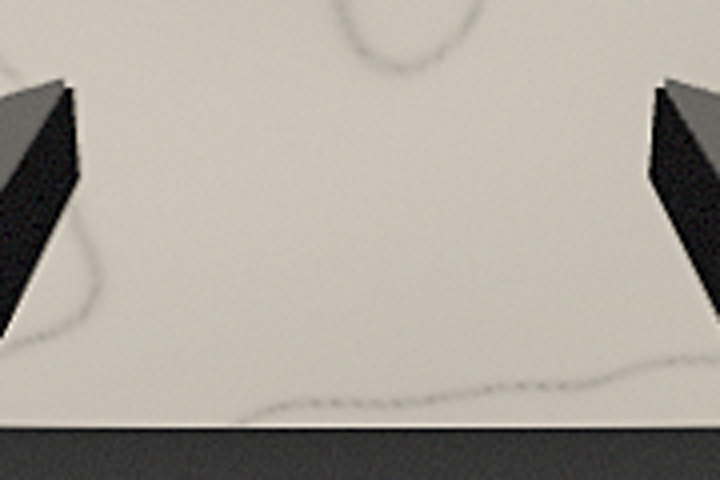

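The jaws shut to 9 mm over the knob, so the real fingertips end about 11 mm behind the reported TCP. They sit at about z=136, not the stated 118. I'll reopen, descend about 15 mm and check force.

```bash
python3 -m handwheel '[[0,0,0,0,0,0,0.5],[0,0,0,0,0,0,0.5],[0,0,0,0,0,0,0.5],[0,0,0,0.02,0,0,0.5],[0,0,0,0.05,0,0,0.5],[0,0,0,0.05,0,0,0.5]]' 25;  python3 -m handwheel '[[0,0,0,0,0,0,0.3],[0,0,0,0,0,0,0.2],[0,0,0,0,0,0,0.2],[0,0,0,0,0,0,0.2]]' 25;python3 - <<'E'
from h import *
s=telemetry.read_state();print(s['eef_pos'],jaw(s),s['wrist_force'],s['moment'],s['joints'])
im=camera('wrist');save(cv2.convertScaleAbs(im,alpha=1.7),'w5.png',(220,180,380,290),5)
print(target([572.5,20,111],np.radians(18)))
E
```

```text
clock: 4.95
eef_pos: [572.0, 20.0, 109.9]
eef_rot: [-1.87, 1.569, -3.127]
wrist_force: [-0.7, 0.0, 0.2]
finger_gap: 47.0
clock: 5.45
eef_pos: [572.1, 20.0, 110.1]
eef_rot: [-1.884, 1.569, -3.141]
wrist_force: [0.4, -0.3, 1.1]
finger_gap: 25.5
[572.07141854  20.01075207 110.05365294] 17.992163014727623 [ 0.40677651 -0.29595448  1.14648452] [ 0.02058151 -0.14846416  0.006193  ] [-2.89905390e-02  4.29240099e-01  1.54634035e+00 -5.88422897e-05
  1.16785533e+00 -3.42989401e-01]
[-0.     -0.0002  0.0005 -0.0031  0.0013  0.0005]
```

View pics/w5.png

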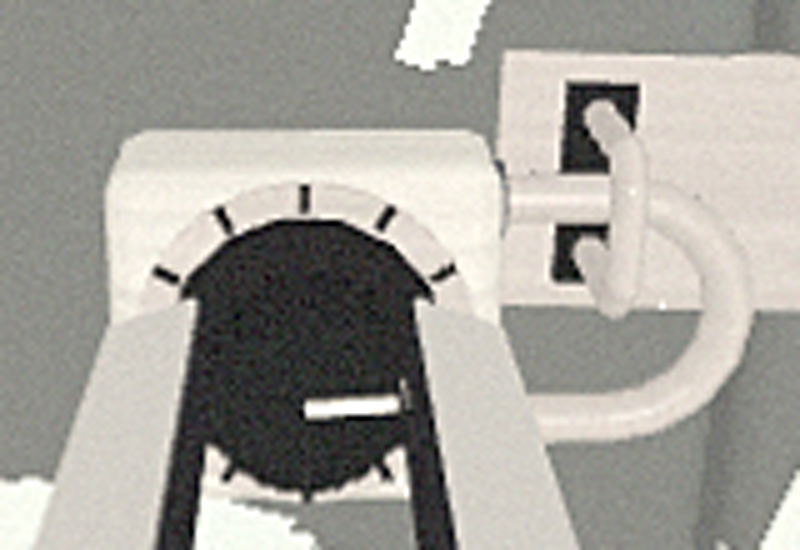

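Now gripped at 25.5 mm. Turning clockwise about 30° first to see whether the body follows.

```bash
python3 -m handwheel '[[0.04,0,0,0.005,0.001,0,0.2],[0.08,0,0,0.005,0.001,0,0.2],[0.12,0,0,0.005,0.001,0,0.2],[0.16,0,0,0.005,0.001,0,0.2],[0.16,0,0,0.005,0.001,0,0.2]]' 30;python3 - <<'E'
from h import *
s=telemetry.read_state();print(s['eef_pos'],jaw(s),s['wrist_force'],s['moment'])
im=camera('wrist');save(cv2.convertScaleAbs(im,alpha=1.7),'w6.png',(200,180,360,290),5)
im=camera('side');save(cv2.convertScaleAbs(im,alpha=1.3),'s6.png',(230,150,350,230),6)
E
```

```text
clock: 6.12
eef_pos: [572.6, 20.0, 109.9]
eef_rot: [-1.158, 1.57, -2.919]
wrist_force: [-5.6, -0.1, 12.0]
finger_gap: 25.0
[572.5562967   20.03502796 109.8815201 ] -10.917432340540014 [-5.61937903 -0.14389757 11.95110907] [-3.03520099e-02  1.02907244e+00  8.85554182e-05]
```

View pics/w6.png

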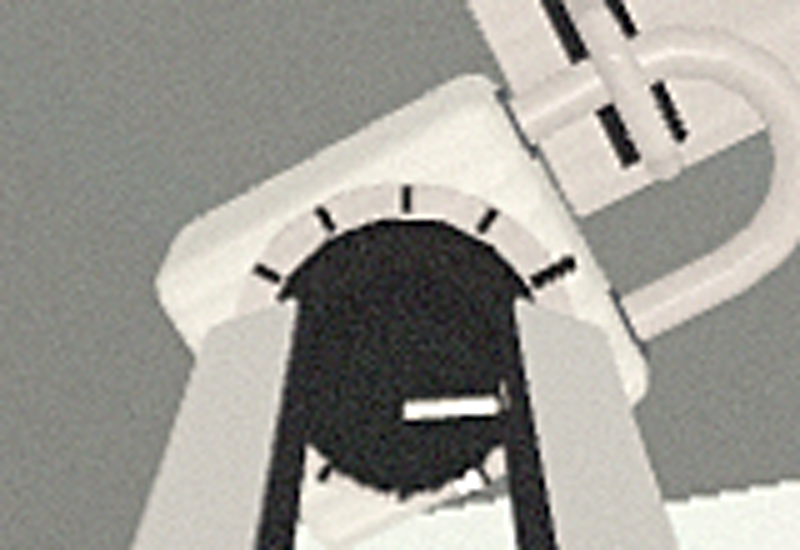

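The dial turned about 29° and the body stayed put: the ten o'clock tick is straight up at (407,200), the pointer points right, so it reads about one o'clock. Another 33° clockwise.

```bash
python3 -m handwheel '[[0.05,0,0,0,0,0,0.2],[0.1,0,0,0,0,0,0.2],[0.15,0,0,0,0,0,0.2],[0.183,0,0,0,0,0,0.2],[0.183,0,0,0,0,0,0.2]]' 30;python3 - <<'E'
from h import *
s=telemetry.read_state();print(s['eef_pos'],jaw(s),s['wrist_force'],s['moment'])
im=camera('wrist');save(cv2.convertScaleAbs(im,alpha=1.7),'w7.png',(200,180,360,290),5)
E
```

```text
clock: 6.85
eef_pos: [572.7, 19.9, 110.1]
eef_rot: [-0.259, 1.57, -2.593]
wrist_force: [0.6, -0.2, 0.5]
finger_gap: 25.1
[572.65731881  19.92914514 110.06154928] -43.720753399703646 [ 0.55318988 -0.23061068  0.45245625] [-0.12475048 -0.05563644  0.03160095]
```

View pics/w7.png

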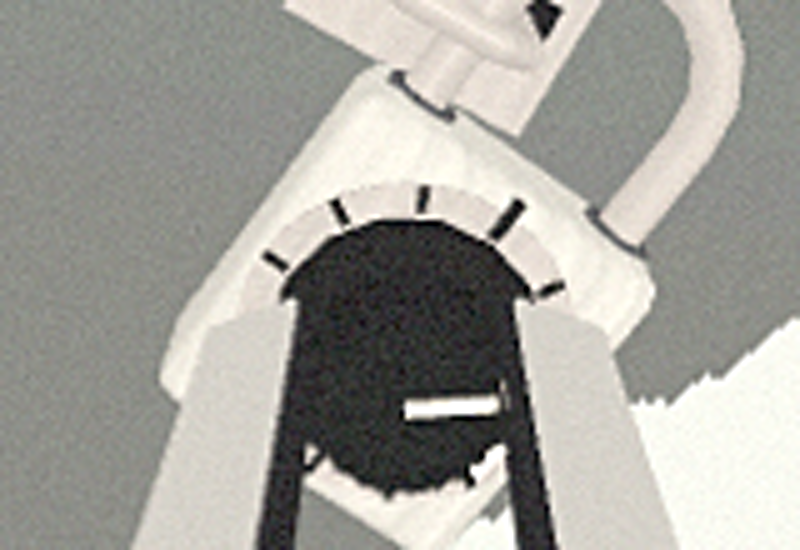

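```bash
cat > tick.py <<'E'
from h import *
def ticks(c,pts,x0=200,y0=180,k=5,T=None):
    T=T if T is not None else telemetry.read_state()['eef_pos']
    for h,(x,y) in pts.items():
        P=plane(c,x0+x/k,y0+y/k,115)-T; a=np.degrees(np.arctan2(P[1],P[0])); 
        print(h,'r',np.hypot(P[0],P[1]).round(1),'lockyaw',(a+(h if h<7 else h-12)*30).round(1))
def ptr(c,a,b,x0=200,y0=180,k=5):
    A=plane(c,x0+a[0]/k,y0+a[1]/k,133);B=plane(c,x0+b[0]/k,y0+b[1]/k,133);d=B-A
    print('pointer yaw',np.degrees(np.arctan2(d[1],d[0])),'len',np.linalg.norm(d),'start',A)
E
python3 - <<'E'
from tick import *
c=calibration('wrist')
ticks(c,{12:(508,220),11:(423,200),10:(341,212),9:(276,260),1:(551,290)})
ptr(c,(405,409),(497,404))
E
```

```text
12 r 21.3 lockyaw 5.7
11 r 19.1 lockyaw 8.6
10 r 19.2 lockyaw 11.9
9 r 20.0 lockyaw 14.7
1 r 20.8 lockyaw 3.7
pointer yaw -40.23657885589906 len 11.481918326391083 start [571.06075294  17.99239352 133.        ]
```

```bash
cat >> tick.py <<'E'
from scipy.optimize import least_squares
def fit(c,pts,x0=200,y0=180,k=5,z=115):
    T=telemetry.read_state()['eef_pos'][:2]
    P=np.array([plane(c,x0+x/k,y0+y/k,z)[:2] for x,y in pts.values()]);H=np.array([(h if h<7 else h-12)*np.pi/6 for h in pts])
    r=least_squares(lambda q:(q[:2]+q[3]*np.c_[np.cos(q[2]-H),np.sin(q[2]-H)]-P).ravel(),[*T,0.2,20])
    print('centre',r.x[:2].round(1),'lockyaw',np.degrees(r.x[2]).round(1),'r',r.x[3].round(1),'rms',np.sqrt(np.mean(r.fun**2)).round(2))
E
python3 - <<'E'
from tick import *
c=calibration('wrist')
p={12:(508,220),11:(423,200),10:(341,212),9:(276,260),1:(551,290)}
fit(c,p)
E
```

```text
centre [571.5  17.9] lockyaw 10.5 r 21.7 rms 0.41
```

```bash
python3 -m handwheel '[[0,0,0,0.006,0,0,0.2],[0.03,0,0,0.007,0,0,0.2],[0.05,0,0,0.007,0,0,0.2],[0.05,0,0,0.007,0,0,0.2]]' 30;python3 - <<'E'
from h import *
s=telemetry.read_state();print(s['eef_pos'],jaw(s),s['wrist_force'],s['moment'])
im=camera('wrist');save(cv2.convertScaleAbs(im,alpha=1.7),'w8.png',(200,180,360,290),5)
E
```

```text
clock: 7.4
eef_pos: [572.9, 19.9, 109.8]
eef_rot: [2.075, 1.57, -0.413]
wrist_force: [-7.5, -0.1, 18.7]
finger_gap: 24.8
[572.89708923  19.91025283 109.80805601] -52.5413403189024 [-7.45359632 -0.08672875 18.73195224] [-0.14033105  1.5495012  -0.02074696]
```

View pics/w8.png

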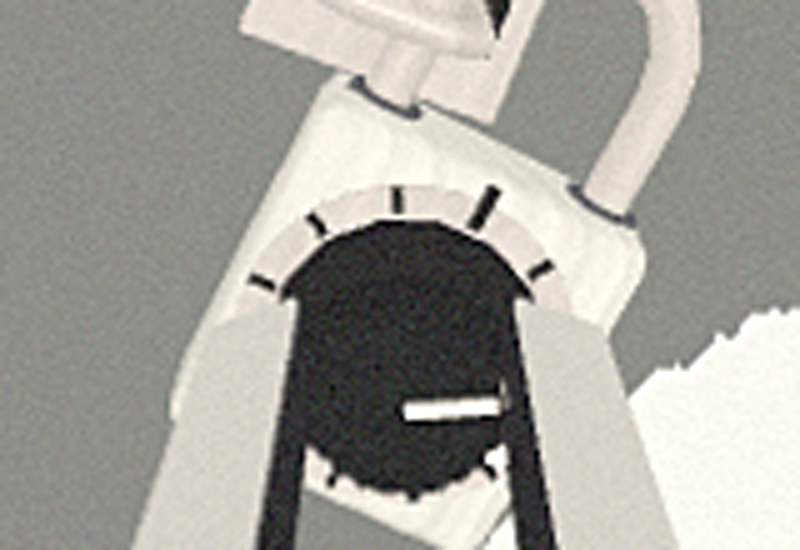

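Run:
```python
from tick import *
c=calibration('wrist')
p={12:(484,208),11:(398,199),10:(318,223),9:(263,282),1:(540,269)}
fit(c,p);ptr(c,(405,411),(497,405))
```

```text
centre [571.6  18. ] lockyaw 10.8 r 21.7 rms 0.33
pointer yaw -48.460545289801125 len 11.479386668840926 start [570.98181861  17.99972154 133.        ]
```

Dial reads about 60° (lock yaw 10.8°, pointer about −49°), so it is on two o'clock. Now back anticlockwise while pressing lightly.

```bash
python3 -m handwheel '[[0,0,0,0.006,0,0,0.2],[-0.05,0,0,0.006,0,0,0.2],[-0.1,0,0,0.006,0,0,0.2],[-0.15,0,0,0.006,0,0,0.2],[-0.2,0,0,0.006,0,0,0.2],[-0.25,0,0,0.006,0,0,0.2],[-0.3,0,0,0.006,0,0,0.2],[-0.35,0,0,0.006,0,0,0.2],[-0.4,0,0,0.006,0,0,0.2],[-0.44,0,0,0.006,0,0,0.2],[-0.46,0,0,0.006,0,0,0.2],[-0.46,0,0,0.006,0,0,0.2]]' 30;python3 - <<'E'
from h import *
s=telemetry.read_state();print(s['eef_pos'],jaw(s),s['wrist_force'],s['moment'])
im=camera('wrist');save(cv2.convertScaleAbs(im,alpha=1.7),'w9.png',(200,180,360,290),5)
E
```

```text
clock: 8.95
eef_pos: [572.5, 20.0, 109.8]
eef_rot: [0.537, 1.57, -0.502]
wrist_force: [-11.7, 0.0, 19.9]
finger_gap: 25.2
[572.53786718  20.00607211 109.80501993] 30.506914375518043 [-1.16759189e+01  4.86709741e-03  1.98837886e+01] [-0.08685882  2.24881626  0.080268  ]
```

View pics/w9.png

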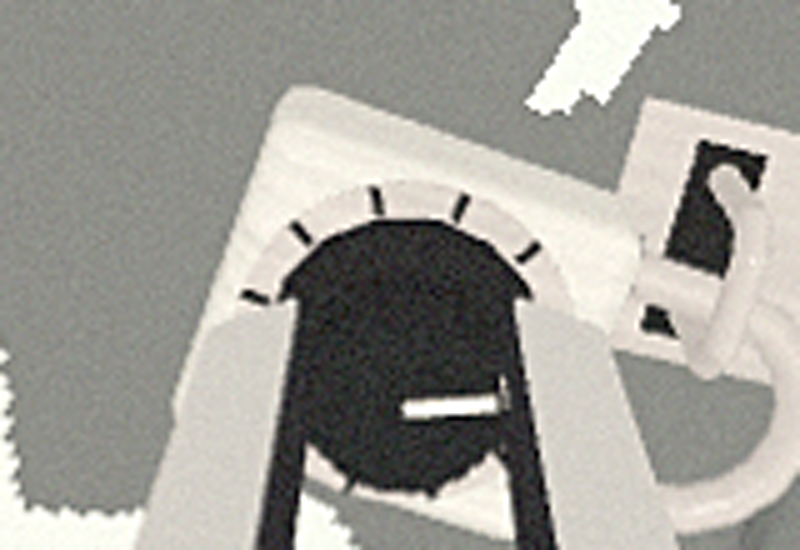

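Run:
```python
from tick import *
c=calibration('wrist')
fit(c,{10:(528,252),9:(461,208),8:(377,201),7:(301,232)});ptr(c,(404,410),(497,404))
```

```text
centre [572.5  18.4] lockyaw 10.1 r 21.4 rms 0.09
pointer yaw 34.46738615769433 len 11.596019149919504 start [572.71194524  17.97119285 133.        ]
```

```bash
python3 -m handwheel '[[0,0,0,0.006,0,0,0.2],[-0.02,0,0,0.006,0,0,0.2],[-0.04,0,0,0.006,0,0,0.2],[-0.04,0,0,0.006,0,0,0.2]]' 30;python3 - <<'E'
from h import *
s=telemetry.read_state();print(s['eef_pos'],jaw(s),s['wrist_force'],s['moment'])
im=camera('wrist');save(cv2.convertScaleAbs(im,alpha=1.7),'w10.png',(200,180,360,290),5)
E
```

```text
clock: 9.5
eef_pos: [572.5, 20.0, 109.8]
eef_rot: [0.441, 1.569, -0.469]
wrist_force: [-9.9, -1.1, 19.2]
finger_gap: 25.3
[572.50402736  19.95894819 109.78052475] 37.86363875270162 [-9.89478605 -1.08240987 19.24128649] [-0.24320143  1.93398186 -0.03716179]
```

View pics/w10.png

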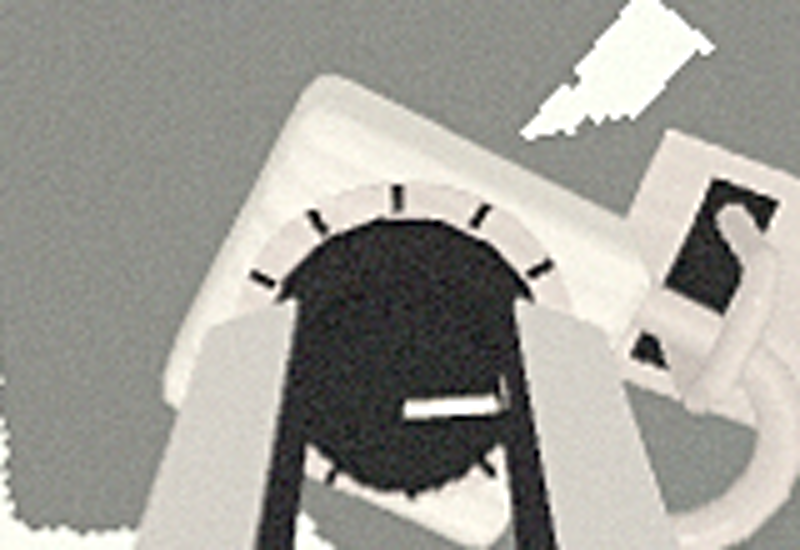

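The tick pattern repeats the two o'clock one, shifted by three hours, so the dial is at eleven. I'll release, rise, and turn the jaws across the body.

```bash
python3 -m handwheel '[[0,0,0,0,0,0,0.2],[0,0,0,0,0,0,0.5],[0,0,0,0,0,0,0.6],[0,0,0,-0.1,0,0,0.9],[-0.05,0,0,-0.17,0,0,1],[-0.1,0,0,-0.17,0,0,1],[-0.15,0,0,-0.17,0,0,1],[-0.2,0,0,-0.17,0,0,1],[-0.25,0,0,-0.17,0,0,1],[-0.3,0,0,-0.17,0,0,1],[-0.345,0,0,-0.17,0,0,1],[-0.345,0,0,-0.17,0,0,1]]' 30;python3 - <<'E'
from h import *
import pickle
s=telemetry.read_state();print(s['eef_pos'],jaw(s),s['wrist_force'],s['joints'])
c=calibration('wrist');im=camera('wrist');pickle.dump((c,im),open('w11.pkl','wb'))
u,v=map(int,proj(c,[585,24,115]));print(u,v)
save(cv2.convertScaleAbs(im,alpha=1.5),'w11.png',(210,130,350,290),3.7)
E
```

```text
clock: 11.05
eef_pos: [572.4, 20.0, 160.6]
eef_rot: [-0.635, 1.569, -0.462]
wrist_force: [0.2, 0.4, 0.2]
finger_gap: 94.0
[572.43399633  20.02669353 160.63617723] 99.8945141902948 [0.24331068 0.41170555 0.21717164] [-2.86883765e-02  3.76875339e-01  1.49546156e+00 -5.98154309e-04
  1.26802152e+00 -1.77199900e+00]
283 238
```

View pics/w11.png

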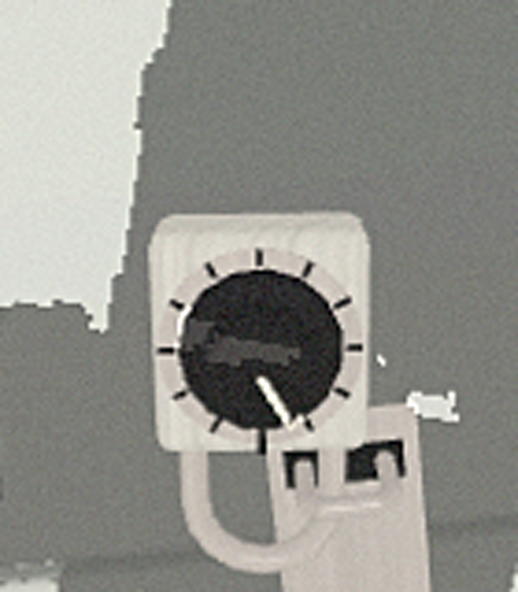

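Run:
```python
from tick import *
import pickle
c,im=pickle.load(open('w11.pkl','rb'))
k=dict(x0=210,y0=130,k=3.7)
fit(c,{12:(262,440),1:(216,423),2:(179,395),3:(166,351),4:(176,303),5:(211,270),6:(259,258),7:(307,269),8:(344,302),9:(354,348),10:(347,391)},**k)
print('staple top mid',plane(c,210+345/3.7,130+502/3.7,116),'slots', plane(c,210+302/3.7,130+470/3.7,90),plane(c,210+378/3.7,130+460/3.7,90))
s=telemetry.read_state();
for y in (99.5,): print(target([572,19.3,86],np.radians(y),s))
```

```text
centre [572.5  19.2] lockyaw 10.8 r 21.7 rms 0.36
staple top mid [606.48893787  45.30282197 116.        ] slots [612.06273619  36.88631575  90.        ] [605.90091797  55.81460219  90.        ]
[ 0.0014  0.0004  0.0003  0.2489 -0.002  -0.0021]
```

Pointer in the crop at (290,420) lies on the eleven tick, with twelve at (262,440). The lock is at (572.5,19.2), yaw 10.8°. Next I'll descend astride the body and grip it across y.

```bash
python3 -m handwheel '[[-0.005,0,0,0.1,-0.002,-0.001,1],[-0.005,0,0,0.2,-0.002,-0.001,1],[-0.005,0,0,0.249,-0.002,-0.001,1],[-0.005,0,0,0.249,-0.002,-0.001,1],[-0.005,0,0,0.249,-0.002,-0.001,0.6],[-0.005,0,0,0.249,-0.002,-0.001,0.45],[-0.005,0,0,0.249,-0.002,-0.001,0.45],[-0.005,0,0,0.249,-0.002,-0.001,0.45],[-0.005,0,0,0.249,-0.002,-0.001,0.45],[-0.005,0,0,0.249,-0.002,-0.001,0.45]]' 30;python3 - <<'E'
from h import *
s=telemetry.read_state();print(s['eef_pos'],jaw(s),s['wrist_force'],s['moment'])
im=camera('wrist');save(cv2.convertScaleAbs(im,alpha=1.5),'w12.png',(190,150,390,330),3.3)
im=camera('side');save(cv2.convertScaleAbs(im,alpha=1.3),'s12.png',(230,150,350,230),6)
E
```

```text
clock: 12.35
eef_pos: [572.4, 19.4, 86.1]
eef_rot: [-0.583, 1.569, -0.397]
wrist_force: [-0.3, 0.8, 1.3]
finger_gap: 49.8
[572.3759028   19.36094349  86.09945275] 100.66229286951587 [-0.27396709  0.81743349  1.25659846] [0.12485914 0.00529653 0.00803113]
```

View pics/w12.png

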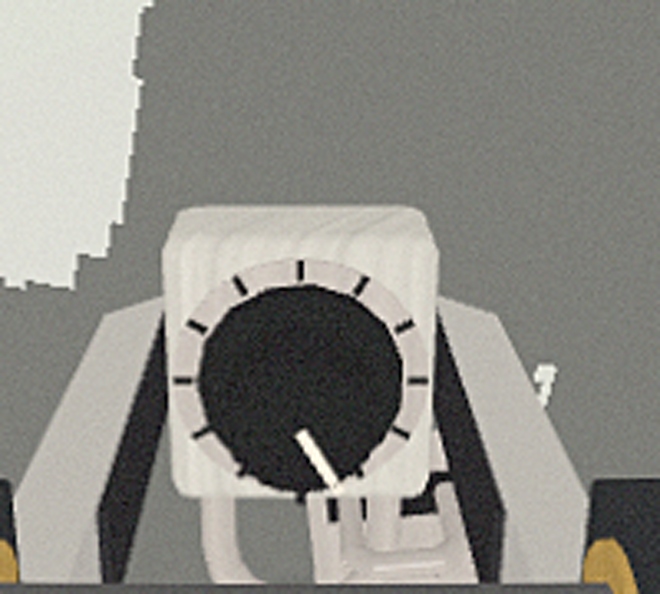

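View pics/s12.png

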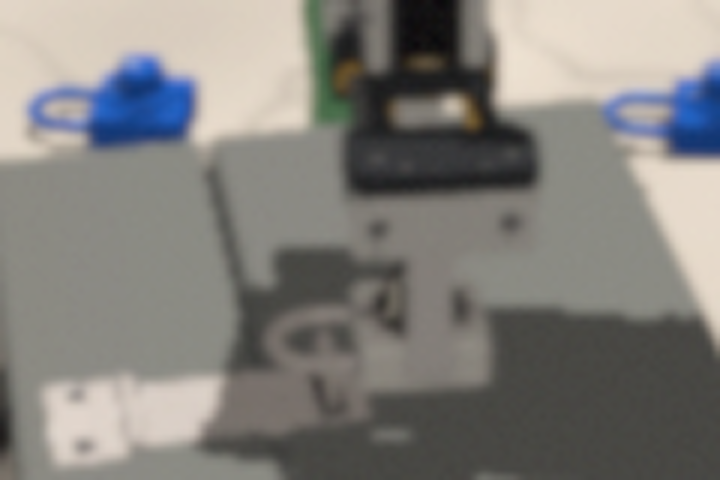

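```bash
python3 -m handwheel '[[0,0,0,-0.004,0,0,0.45],[-0.03,0,0,-0.004,0,0,0.45],[-0.03,0,0,-0.004,-0.0015,-0.016,0.45],[-0.03,0,0,-0.004,-0.003,-0.033,0.45],[-0.03,0,0,-0.004,-0.003,-0.033,0.45]]' 35;python3 - <<'E'
from h import *
s=telemetry.read_state();print(s['eef_pos'],jaw(s),s['wrist_force'],s['moment'])
E
```

```text
clock: 13.08
eef_pos: [562.4, 16.5, 87.3]
eef_rot: [-0.724, 1.569, -0.445]
wrist_force: [-0.3, -0.7, -3.8]
finger_gap: 49.7
[562.44252633  16.51496316  87.29957327] 105.9847500619946 [-0.29548125 -0.73108838 -3.84299819] [ 0.0489007  -0.07947433  0.01157303]
```

```bash
python3 -m handwheel '[[0,0,0,0,0,-0.012,0.45],[0,0,0,0,0,-0.024,0.45],[0,0,0,0,0,-0.036,0.45],[0,0,0,0,0,-0.036,0.45]]' 35;python3 - <<'E'
from h import *
s=telemetry.read_state();print(s['eef_pos'],jaw(s),s['wrist_force'],s['moment'])
im=camera('scene');save(cv2.convertScaleAbs(im,alpha=1.4),'sc13.png',(220,180,330,245),7)
E
```

```text
clock: 13.58
eef_pos: [551.7, 13.5, 87.3]
eef_rot: [-0.912, 1.57, -0.633]
wrist_force: [0.3, 0.1, -3.9]
finger_gap: 49.3
[551.7363646   13.46696962  87.30250387] 105.98246257693718 [ 0.2577891   0.13139478 -3.90379069] [ 0.22322384 -0.08893443  0.04684433]
```

View pics/sc13.png

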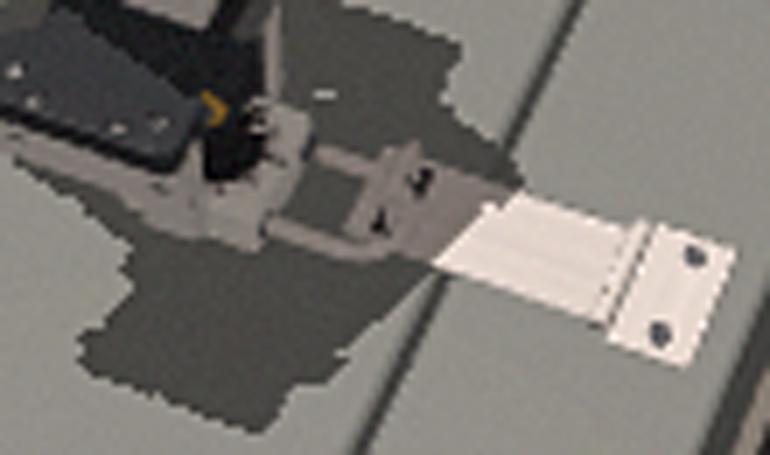

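```bash
python3 -m handwheel '[[0,0,0,0,0,-0.012,0.45],[0,0,0,0,0,-0.023,0.45],[0,0,0,0,0,-0.023,0.45]]' 35;python3 -m handwheel '[[0,0,0,0,0,-0.005,0.45],[0,0,0,0,0,-0.01,0.45],[0,0,0,0,0,-0.01,0.45]]' 35;python3 - <<'E'
from h import *
s=telemetry.read_state();print(s['eef_pos'],jaw(s),s['wrist_force'],s['moment'])
im=camera('scene');save(cv2.convertScaleAbs(im,alpha=1.4),'sc14.png',(220,180,330,245),7)
E
```

```text
clock: 14.0
eef_pos: [544.9, 11.5, 87.3]
eef_rot: [-1.304, 1.57, -1.026]
wrist_force: [0.6, 1.2, -3.5]
finger_gap: 49.6
clock: 14.38
eef_pos: [542.3, 10.8, 87.4]
eef_rot: [-0.708, 1.569, -0.429]
wrist_force: [3.7, 1.4, -4.3]
finger_gap: 49.8
[542.25506132  10.75090435  87.41637234] 105.97669500827536 [ 3.68428149  1.4204244  -4.28481558] [ 0.40520358 -0.87420235  0.037766  ]
```

View pics/sc14.png

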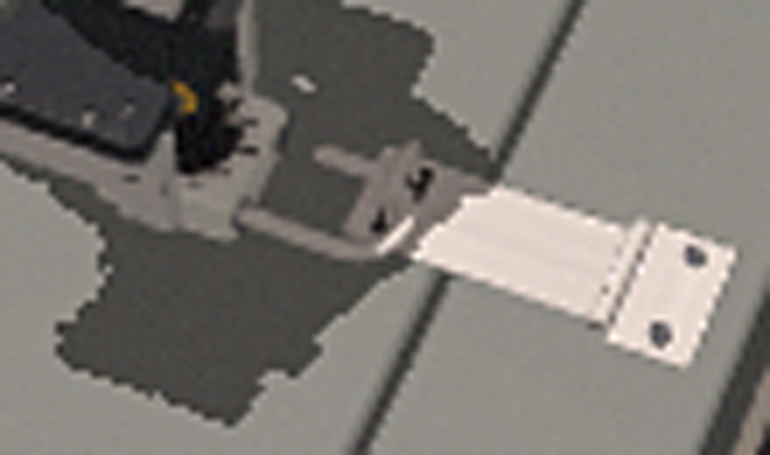

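The free leg is out, with a gap between the body end at (280,150) and the toe at (318,153). One small extra draw to confirm the stop.

```bash
python3 -m handwheel '[[0,0,0,0,0,-0.005,0.45],[0,0,0,0,0,-0.008,0.45],[0,0,0,0,0,-0.008,0.45]]' 35;python3 - <<'E'
from h import *
s=telemetry.read_state();print(s['eef_pos'],jaw(s),s['wrist_force'],s['moment'])
import pickle
c=calibration('scene');im=camera('scene');pickle.dump((c,im),open('sc15.pkl','wb'));save(cv2.convertScaleAbs(im,alpha=1.4),'sc15.png',(220,180,330,245),7)
E
```

```text
clock: 14.8
eef_pos: [541.5, 10.6, 87.9]
eef_rot: [-0.232, 1.565, 0.047]
wrist_force: [14.1, 5.5, -7.1]
finger_gap: 49.6
[541.53255966  10.63207639  87.92521407] 105.98406006625844 [14.12087081  5.51558967 -7.1070223 ] [ 1.14952095 -2.56626013 -0.00372759]
```

View pics/sc15.png

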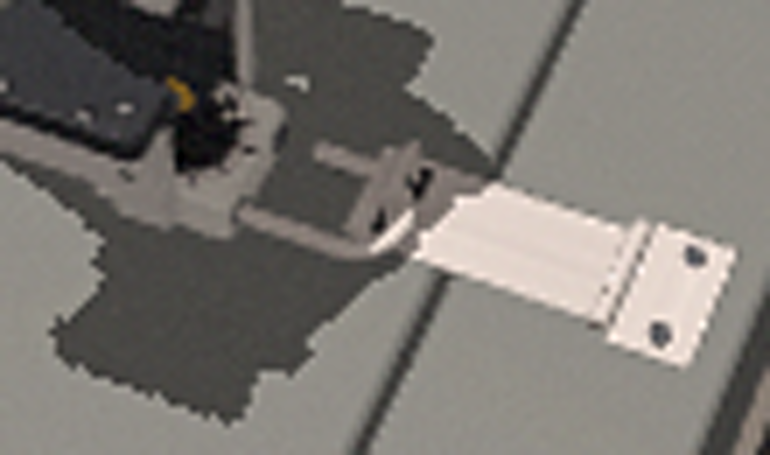

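Run:
```python
from h import *
s=telemetry.read_state();T=s['eef_pos'];d=np.array([np.cos(np.radians(16)),np.sin(np.radians(16)),0])
for a in (20,40): 
    P=T+a*d;P[2]=88.2;print(target(P,np.radians(106),s))
```

```text
[-0.0001  0.0016  0.0004 -0.0006  0.      0.0667]
[-1.000e-04  1.600e-03  4.000e-04 -2.000e-04  0.000e+00  1.333e-01]
```

```bash
python3 -m handwheel '[[0,0.0016,0,-0.001,0,0.02,0.45],[0,0.0016,0,-0.001,0,0.045,0.45],[0,0.0016,0,-0.001,0,0.07,0.45],[0,0.0016,0,-0.001,0,0.09,0.45],[0,0.0016,0,-0.001,0,0.11,0.45],[0,0.0016,0,-0.001,0,0.11,0.45]]' 35;python3 - <<'E'
from h import *
s=telemetry.read_state();print(s['eef_pos'],jaw(s),s['wrist_force'],s['moment'])
import pickle
c=calibration('scene');im=camera('scene');pickle.dump((c,im),open('sc16.pkl','wb'));save(cv2.convertScaleAbs(im,alpha=1.4),'sc16.png',(220,180,330,245),7)
c=calibration('wrist');im=camera('wrist');pickle.dump((c,im),open('w16.pkl','wb'));save(cv2.convertScaleAbs(im,alpha=1.4),'w16.png',(190,180,390,340),4)
E
```

```text
clock: 15.6
eef_pos: [573.5, 19.8, 88.3]
eef_rot: [-1.466, 1.57, -1.187]
wrist_force: [0.6, 0.1, -4.7]
finger_gap: 49.7
[573.50754467  19.82668974  88.29336188] 105.99323974425013 [ 0.56273612  0.12984647 -4.68677548] [ 0.0404138  -0.04803043  0.00552945]
```

View pics/sc16.png

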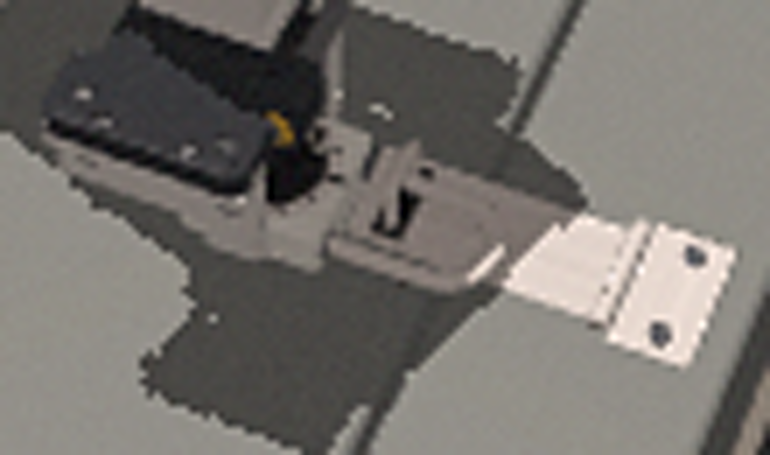

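View pics/w16.png

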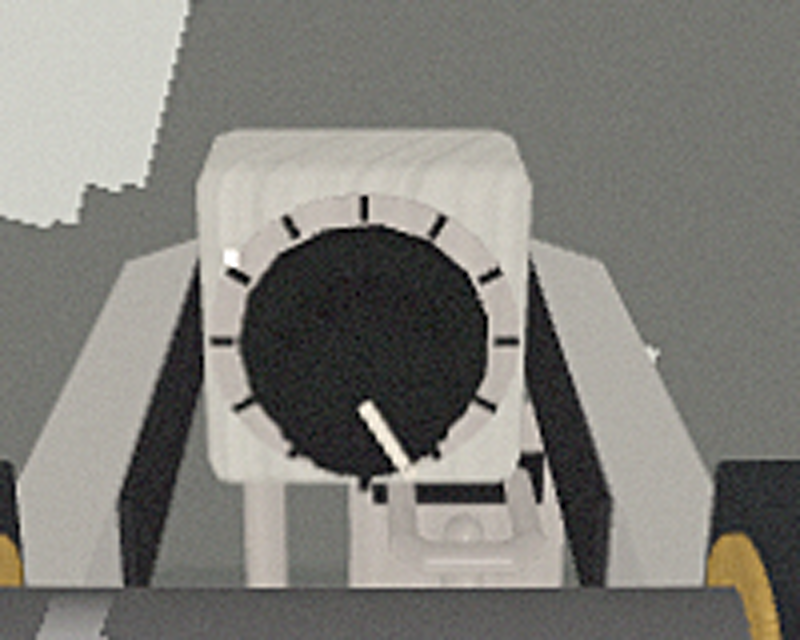

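Run:
```python
from h import *
import pickle
c,im=pickle.load(open('w16.pkl','rb'))
d=np.array([np.cos(np.radians(16)),np.sin(np.radians(16))]);T=np.array([573.5,19.83])
e=np.array([-d[1],d[0]])
def L(x,y,z): P=plane(c,190+x/4,180+y/4,z)[:2]-T;return (P@d).round(1),(P@e).round(1)
print('body front',L(365,482,116),'back',L(365,163,116))
for r in (540,550,565): print('bar',r,L(467,r,114))
print('arch l,r',L(400,550,113),L(535,550,113),'toe',L(463,525,104))
s,im2=pickle.load(open('sc16.pkl','rb'))
def S(x,y,z): P=plane(s,220+x/7,180+y/7,z)[:2]-T;return (P@d).round(1),(P@e).round(1)
print('scene staple bar ends',S(410,152,113),S(385,210,113),'body front top edge',S(378,150,116),S(328,240,116))
save(cv2.convertScaleAbs(im,alpha=1.6),'w16b.png',(270,285,345,335),10)
```

```text
body front (np.float64(25.1), np.float64(-0.2)) back (np.float64(-28.2), np.float64(-0.2))
bar 540 (np.float64(37.3), np.float64(16.4))
bar 550 (np.float64(39.3), np.float64(16.5))
bar 565 (np.float64(42.2), np.float64(16.6))
arch l,r (np.float64(40.0), np.float64(5.5)) (np.float64(40.1), np.float64(27.8)) toe (np.float64(41.5), np.float64(16.7))
scene staple bar ends (np.float64(43.2), np.float64(22.3)) (np.float64(44.7), np.float64(-3.0)) body front top edge (np.float64(33.6), np.float64(16.9)) (np.float64(32.5), np.float64(-23.5))
```

View pics/w16b.png

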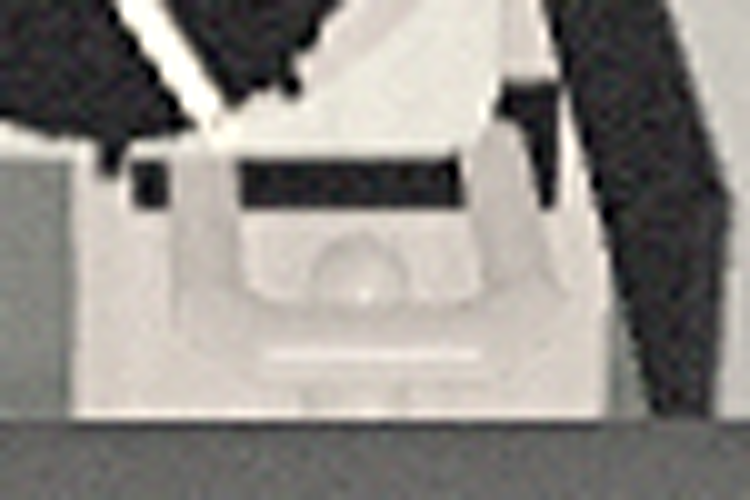

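The toe (wrist ~ (306,311)) is laterally centred in the arch, which spans x 290–324. Advancing about 7.6 mm more puts the staple in the gap.

```bash
python3 -m handwheel '[[0,0,0,0,0,0.008,0.45],[0,0,0,0,0,0.016,0.45],[0,0,0,0,0,0.026,0.45],[0,0,0,0,0,0.026,0.45]]' 35;python3 - <<'E'
from h import *
s=telemetry.read_state();print(s['eef_pos'],jaw(s),s['wrist_force'],s['moment'])
import pickle
im=camera('scene');save(cv2.convertScaleAbs(im,alpha=1.4),'sc17.png',(220,180,330,245),7)
c=calibration('wrist');im=camera('wrist');pickle.dump((c,im),open('w17.pkl','wb'));save(cv2.convertScaleAbs(im,alpha=1.6),'w17.png',(265,275,345,335),9)
im=camera('side');save(cv2.convertScaleAbs(im,alpha=1.4),'s17.png',(250,180,330,235),9)
E
```

```text
clock: 16.2
eef_pos: [580.8, 21.9, 88.3]
eef_rot: [-1.619, 1.57, -1.34]
wrist_force: [-0.3, -0.4, -3.5]
finger_gap: 49.6
[580.79327987  21.92392935  88.26908451] 105.99046159131679 [-0.34891233 -0.37005652 -3.52865427] [ 0.07901619 -0.01943114  0.02560255]
```

View pics/sc17.png

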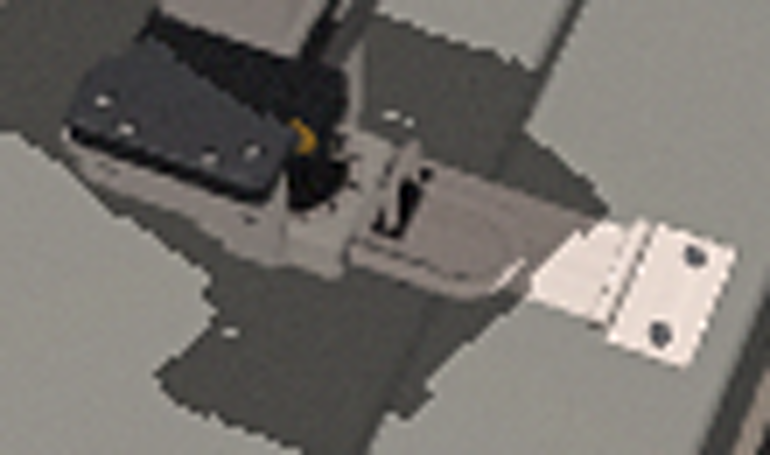

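View pics/w17.png

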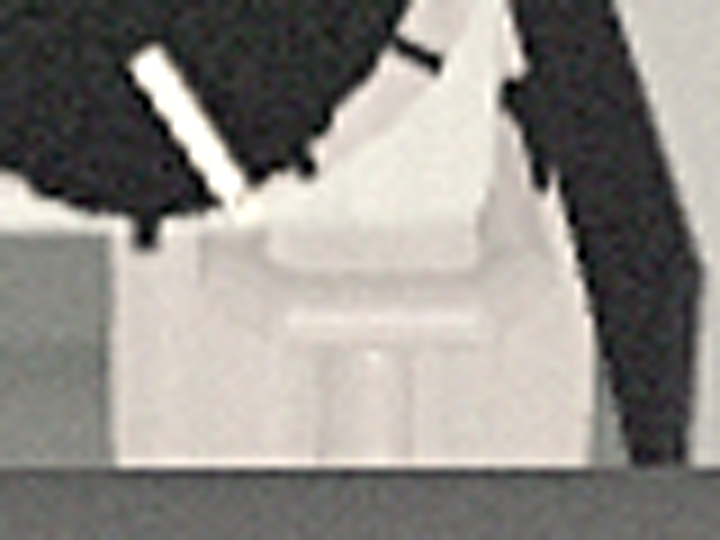

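View pics/s17.png

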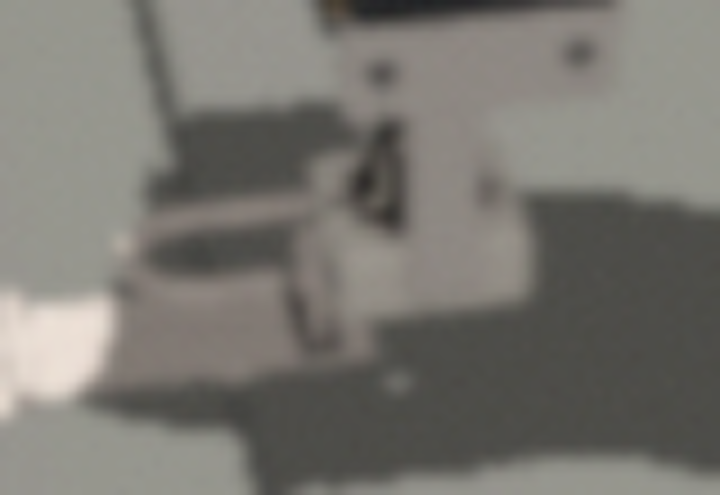

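Run:
```python
from h import *
import pickle
c,im=pickle.load(open('w17.pkl','rb'))
d=np.array([np.cos(np.radians(16)),np.sin(np.radians(16))]);T=telemetry.read_state()['eef_pos'][:2]
e=np.array([-d[1],d[0]])
def L(x,y,z): P=plane(c,265+x/9,275+y/9,z)[:2]-T;return (P@d).round(1),(P@e).round(1)
print('front',L(380,230,116))
for r in (275,308,342): print(L(375,r,114.5))
print('arch',L(205,300,112),L(545,300,112))
print('leg sides',L(330,430,104),L(410,430,104),'toe vis',L(372,348,107))
```

```text
front (np.float64(25.4), np.float64(16.2))
(np.float64(30.1), np.float64(16.1))
(np.float64(32.9), np.float64(16.2))
(np.float64(35.8), np.float64(16.3))
arch (np.float64(33.9), np.float64(4.1)) (np.float64(34.0), np.float64(28.8))
leg sides (np.float64(51.3), np.float64(14.1)) (np.float64(51.3), np.float64(20.3)) toe vis (np.float64(41.7), np.float64(16.8))
```

Staple sits 33–34.5 mm from the lock centre, inside the 29.5–37.5 window, and is laterally centred. Lifting straight up in small steps.

```bash
python3 -m handwheel '[[0,0,0,-0.012,0,0,0.45],[0,0,0,-0.024,0,0,0.45],[0,0,0,-0.036,0,0,0.45],[0,0,0,-0.036,0,0,0.45]]' 40;python3 - <<'E'
from h import *
s=telemetry.read_state();print(s['eef_pos'],jaw(s),s['wrist_force'],s['moment'])
im=camera('scene');save(cv2.convertScaleAbs(im,alpha=1.4),'sc18.png',(220,170,330,245),7)
E
```

```text
clock: 16.85
eef_pos: [580.7, 21.9, 99.5]
eef_rot: [-1.263, 1.569, -0.984]
wrist_force: [-0.3, 0.5, -3.2]
finger_gap: 49.7
[580.74427752  21.85684789  99.4829101 ] 105.98648128881054 [-0.29084006  0.46801101 -3.21121865] [ 0.03192203 -0.12676068 -0.06327823]
```

View pics/sc18.png

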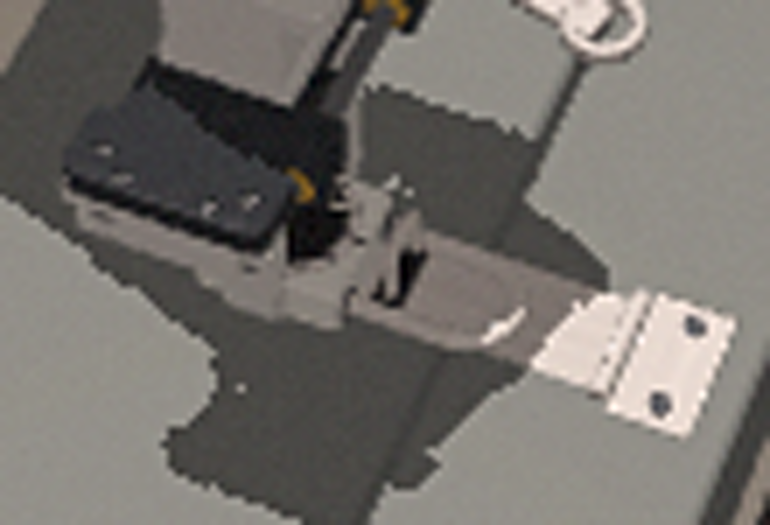

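```bash
python3 -m handwheel '[[0,0,0,-0.05,0,0,0.45],[0,0,0,-0.12,0,0,0.45],[0,0,0,-0.19,0,0,0.45],[0,0,0,-0.24,0,0,0.45],[0,0,0,-0.268,0,0,0.45],[0,0,0,-0.268,0,0,0.45],[0,0,0,-0.268,0,0,0.45],[0,0,0,-0.268,0,0,0.45]]' 40;python3 - <<'E'
from h import *
s=telemetry.read_state();print(s['eef_pos'],jaw(s),s['wrist_force'],s['moment'],(Rm(s['eef_rot'])[:,0]).round(4))
im=camera('scene');save(cv2.convertScaleAbs(im,alpha=1.3),'sc19.png',(190,110,370,245),4)
im=camera('wrist');save(im,'w19.png')
im=camera('side');save(im,'s19.png')
E
```

```text
clock: 17.9
eef_pos: [580.4, 21.9, 179.0]
eef_rot: [-2.357, 1.569, -2.078]
wrist_force: [0.3, -0.4, -5.0]
finger_gap: 49.7
[580.37625263  21.94816373 178.98165507] 105.98595381123805 [ 0.28679907 -0.36131528 -4.96617697] [ 0.05574924 -0.0598717   0.05752607] [-6.0e-04 -1.2e-03 -1.0e+00]
```

View pics/sc19.png

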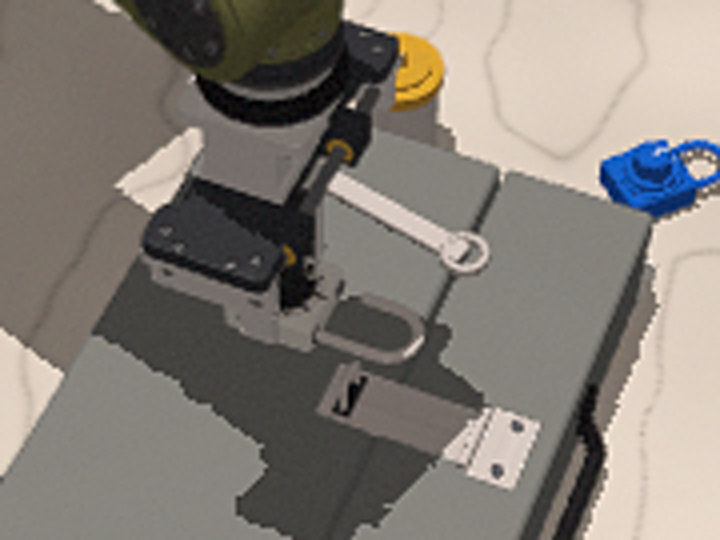

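View pics/w19.png

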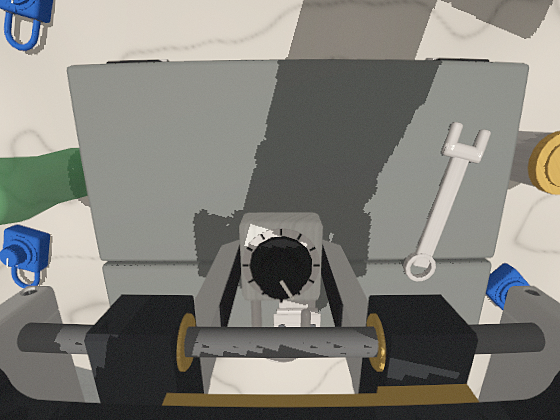

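View pics/s19.png

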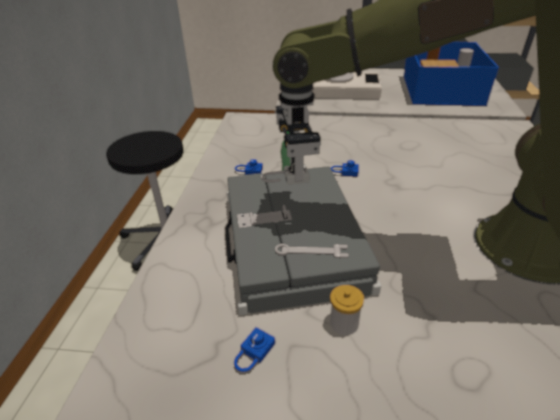

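The lock hangs level, dial up and clear of the staple, and the bystanders look undisturbed. The underside is about 93 mm above the lid and the centre about 105 mm. Handing in.

Run:
```python
from h import *
print(order.sign_off())
```

```text
the job is handed in; nothing more can be done
None
```

The opened padlock is off the staple and held in the gripper, level and dial up. Its underside is about 93 mm above the lid and its centre about 105 mm. I signed the job off at about 18 s.

- **Dial:** I turned it clockwise to two o'clock. My tick and pointer fit put it at 59–61°. I then turned it back to eleven and confirmed the pointer was on the eleven tick after letting go of the knob.
- **Shackle:** I drew the body back with almost no resistance, then about 4 N, for about 32 mm. I pulled a little further to confirm the stop, and the force rose to about 15 N.
- **Lifting off:** I moved the lock forward until the staple stood in the gap between the body and the free leg's tip, then lifted straight up. Nothing resisted, and the wrist force showed only the lock's weight.
- **Last check:** The grip reads 49.7 mm, the tool is vertical to within about 0.1°, and the wrench, cup, soap bottle and blue locks look undisturbed.

Four things did not go to plan or disagreed:

- **Fingertips:** They end about 11 mm behind the reported TCP, not 8 mm ahead as stated. My first grasp closed over the knob without touching it, so I lowered the arm 16 mm and gripped again.
- **Body movement:** The lock's body turned about 7° with the dial. I measured that and corrected for it.
- **Dial position:** At the first stop short of two, the dial was only at about 51°. The final position was set from the images.
- **Staple distance:** Two estimates of its distance from the lock's centre differed by about 2 mm, 32.2 against 34.5 mm. Both were inside the clearance.

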